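# Sort the beacon mast's insulators

## Robot

A 7-joint arm with a two-finger parallel gripper is mounted at the origin on the work surface. World frame = base frame: x ahead of the robot, y to its left, z up, the work surface at z = 0. Lengths are in m, angles in degrees, forces in N, time in s.
With the tool pointing down it reaches from about 0.425 to 0.875 m from the base axis. Payload 4.7 kg.
Tool frame: the origin (TCP) lies midway between the tips of the shut fingers; the grasp point (between the pads) lies 19 mm behind it; z points along the fingers, y is the direction in which the jaws open and shut (so a half turn about z gives the same grasp; the last joint's range is limited). The gripper opens to 87 mm and grips with 3 to 60 N. Pads are 19 mm wide; open, the fingers measure 117 mm over their backs; the gripper's body (75 mm by 190 mm) begins 51 mm behind the grasp point.
Start: joints at [-73.39, 18.392, -4.016, 83.108, 1.295, 78.541, -3.26], TCP at [0.177, 0.625, 0.223] pointing down, gripper open.
Joint ranges: [-163.93, 163.93], [-17.29, 119.83], [-79.2, 71.16], [3.27, 140.29], [-89.18, 269.18], [5.43, 117.66], [-154.24, 154.24]. Speed limits (degrees/s): [147.25, 147.25, 180, 180, 180, 180, 180].

## Interface

Orientations are given as [roll, pitch, yaw] about the fixed x, y, z axes, in that order (R = Rz(yaw) Ry(pitch) Rx(roll)).
In Python, from cell import env gives the robot as it stands. The module is installed in compiled form; this text tells all that it offers.
- The arm moves only by the tool servo_tool, never from a script. Its argument "plan" is a list of rows, each a list of 3 entries, a list of its own where there are three numbers: the opening, from 0 (shut) to 1 (fully open), then the shift along the tool's x, y, z in cm, then the turn, a rotation vector about the tool's x, y, z in degrees. A call has 1 to 20 rows; each row shifts and turns the pose as measured when the row begins, along the tool's axes as they then stand; what a row does not reach is not made up. A row lasts 1/12 s, in which the tool goes at most 41.7 mm and 7.16 degrees, less where a joint would pass 70% of its speed; a pose out of reach is approached as far as the arm can. A call is refused whole if a number of a shift passes 4.17 or a number of a turn 7.16, either way. A call with a gripper value outside its range is refused whole. The fingers move at their own pace and stop on an object; "force" is the grip in N (left out, the last holds). Time passes only in rows, so rows that do not move let the fingers close. It gives the time, the measured TCP pose, the force and the opening at its end, in the units of the state.
- env.get_obs(): the state, without advancing time (a new reading comes with each control period).
- env.read_camera(name): name is "side" or "top"; returns a dict with "image" (400x640x3 uint8, blue, green, red), "fx", "fy", "cx", "cy" (pixels), "k1" (the pictures are not rectified: a ray, as slopes to the right and down, at radius r is drawn at 1 + k1 r^2 times it, then the intrinsics apply), "rvec" (rotation vector, rad) and "tvec" (3), from world to camera coordinates, as OpenCV has them. Camera axes: x right, y down, z forward; pixel columns grow to the right and rows downward; lengths in m; the calibration is good to about 2 mm. A picture is of the moment at which its call begins. There is no depth.
- env.sign_off(): hands the job in, once; it reports no verdict.
The state is a dict: "time_s": time; "qpos": joint angles; "joint_velocities": joint speeds; "effort": joint torques, N m; "tool_pos": TCP position; "tool_rot": TCP orientation; "force": force on the tool from outside, world axes, zero at the start; "wrist_torque": the same for the moment, N m; "grip_width": finger opening in m.
Only numpy, scipy, OpenCV 4.12 (cv2) and the standard library are available. Lean on these libraries where they do the work, as an engineer would, in place of code of your own. Each camera call takes 0.05 s, during which the arm holds its last target. There are 200 camera calls.

## Task

Sort the four red ceramic insulators on the counter: stand each of the three sound ones upright in the zinc cup of its own size (largest in the widest, middle-sized in the middle one, smallest in the narrowest), and put the broken one in the tilting bin. Leave the bin standing level, and leave the GPS receiver and the battery boot where they lie.

Things in the scene. Friction and masses are not known exactly. Their poses are not given: they have to be found in the camera images.
- large_center (a point): the largest sound insulator: an upright ribbed dark red ceramic cylinder with a steel foot and a narrower steel cap on top, 56 mm across and 76 mm tall overall; grip it anywhere round its ribbed sides. The point is its centre, 38 mm above its underside; z points up its axis.
- medium_center (a point): the middle-sized sound insulator: an upright ribbed dark red ceramic cylinder with a steel foot and a narrower steel cap on top, 45 mm across and 66 mm tall overall; grip it anywhere round its ribbed sides. The point is its centre, 33 mm above its underside; z points up its axis.
- small_center (a point): the smallest sound insulator: an upright ribbed dark red ceramic cylinder with a steel foot and a narrower steel cap on top, 32 mm across and 56 mm tall overall; grip it anywhere round its ribbed sides. The point is its centre, 28 mm above its underside; z points up its axis.
- broken_center (a point): the broken insulator: only the foot of one that snapped off, dark red ribbed ceramic on a steel foot with a ragged pale fracture on top. Its ribbed sides are 56 mm across up to 42 mm above its underside, the ragged stump on top reaches 58 mm. The point lies on its axis, 21 mm above its underside; z points up its axis.
- cup_large_in (a point): the widest of three round, shallow, open zinc cups lined with black rubber, fixed to the counter: 80 mm across inside, 88 mm outside, rim 12 mm above the counter, inner floor 4 mm above the counter. It belongs to the largest sound insulator. The point is the centre of its inner floor; z points up.
- cup_medium_in (a point): the middle-sized of three round, shallow, open zinc cups lined with black rubber, fixed to the counter: 66 mm across inside, 74 mm outside, rim 12 mm above the counter, inner floor 4 mm above the counter. It belongs to the middle-sized sound insulator. The point is the centre of its inner floor; z points up.
- cup_small_in (a point): the narrowest of three round, shallow, open zinc cups lined with black rubber, fixed to the counter: 52 mm across inside, 60 mm outside, rim 12 mm above the counter, inner floor 4 mm above the counter. It belongs to the smallest sound insulator. The point is the centre of its inner floor; z points up.
- bin_in (a point): the small tilting bin of dull zinc: an open rectangular pan on a fixed dark stand, 130 mm (its x) by 150 mm (its y) inside, walls 4 mm thick, rim 46 mm and inner floor 10 mm above the counter. It rests level by its own weight and only tips towards the robot if its far side is lifted. The point is the centre of its inner floor; z points up.
- gps_center (a point): a white GPS receiver lying flat, 104 x 56 x 26 mm with a dark screen on top, long side along its x, plus an aerial stub of 14 mm at its +x end; not to be moved. The point is its centre, 13 mm above the counter.
- boot_center (a point): a black rubber battery boot: a block 60 x 40 x 30 mm, long side along its x, with a round neck 22 mm across up to 48 mm high and a cable spout sticking out 12 mm at its -x end; not to be moved. The point is half-way up, 24 mm above the counter.
Things that resemble listed ones, but are neither listed nor needed, are in the scene too. What is shaped like the part that bears medium_center but green or turquoise is not meant.

How it is judged (in metres and radians):
At the end, for the whole second after the job is handed in: Each sound insulator stands upright (0.08 rad) on the floor (3 mm) of the cup of its size, axis within 14 mm of the cup's centre; the broken one lies inside the bin; the bin is level (0.08 rad); all four are released and at rest (horizontal distance between large_center and cup_large_in below 0.014 m and angle between each of large_center, medium_center, small_center, bin_in's own z axis and vertical below 0.08 rad and z of large_center in the frame of cup_large_in below 0.041 m and horizontal distance between medium_center and cup_medium_in below 0.014 m and z of medium_center in the frame of cup_medium_in below 0.036 m and horizontal distance between small_center and cup_small_in below 0.014 m and z of small_center in the frame of cup_small_in below 0.031 m and x of broken_center in the frame of bin_in between -0.06 and 0.06 m and y of broken_center in the frame of bin_in between -0.07 and 0.07 m and z of broken_center in the frame of bin_in below 0.034 m and linear speed of each of large, medium, small, broken below 0.02 m/s); the robot touches nothing.
It fails at once if the GPS receiver is shifted by more than 20 mm (distance of gps_center from where it was at the start of the episode above 0.02 m).
It fails at once if the battery boot is shifted by more than 20 mm (distance of boot_center from where it was at the start of the episode above 0.02 m).
It also fails if it takes over 102 s, if anything falls off the work surface, if the arm or the gripper's body presses on something with over 40 N, if the wrist force passes 120 N, or if a joint passes its speed limit or range.

## Working session

There is one attempt and no reset: what is moved stays moved. The work goes in short steps, Python scripts to look and compute and a tool call to move; the robot and the scene stay as the last step left them, time stands still between calls to the robot, and variables do not carry over. Pictures are saved under pics/ and viewed, about 12 in all and at most 16, crops included, and the job is handed in when it is done.

Besides the shell and the picture viewer there is one more tool, called after "Emit:" by a JSON object that holds its "op" and its "data". servo_tool: Moves the arm, as the interface text tells. Its arguments: {"type":"object","properties":{"plan":{"type":"array"},"force":{"type":"number"}},"required":["plan"]}

```bash
mkdir -p pics; cat > h.py <<'E'
import numpy as np, cv2
from cell import env
def cam(n,fn=None):
    c=env.read_camera(n)
    if fn: cv2.imwrite('pics/'+fn,c['image'])
    return c
def pix2w(c,u,v,z):
    K=np.array([[c['fx'],0,c['cx']],[0,c['fy'],c['cy']],[0,0,1.]])
    x=(u-c['cx'])/c['fx'];y=(v-c['cy'])/c['fy'];X,Y=x,y
    for _ in range(20):
        s=1+c['k1']*(X*X+Y*Y);X,Y=x/s,y/s
    R=cv2.Rodrigues(np.array(c['rvec'],float))[0];t=np.array(c['tvec'],float).ravel()
    o=-R.T@t;d=R.T@np.array([X,Y,1.]);return (o+d*(z-o[2])/d[2])
def w2pix(c,P):
    R=cv2.Rodrigues(np.array(c['rvec'],float))[0];t=np.array(c['tvec'],float).ravel()
    p=np.atleast_2d(P)@R.T+t;x=p[:,:2]/p[:,2:];s=1+c['k1']*(x**2).sum(1,keepdims=True)
    return x*s*[c['fx'],c['fy']]+[c['cx'],c['cy']]
E
python3 - <<'E'
from h import *
for n in('top','side'):
    c=cam(n,n+'0.png');R=cv2.Rodrigues(np.array(c['rvec'],float))[0]
    print(n,[c[k] for k in('fx','fy','cx','cy','k1')],-R.T@np.ravel(c['tvec']))
    print(np.round([pix2w(c,u,v,0)[:2] for u,v in((0,0),(639,0),(0,399),(639,399))],2).tolist())
print(env.get_obs())
E
```

```text
top [369.84547284775044, 369.84547284775044, 316.29763462655535, 196.63014240186902, -0.08309013446344102] [ 4.52316208e-01 -6.48394658e-04  9.07001723e-01]
[[1.03, 0.88], [1.09, -0.94], [-0.05, 0.81], [-0.03, -0.9]]
side [508.72946181600594, 508.72946181600594, 315.62849074653184, 198.51492791756684, 0.014448244436503332] [ 0.29695552 -0.75971414  0.8801535 ]
[[-0.25, 1.45], [1.98, 0.58], [-0.12, -0.23], [0.92, -0.6]]
{'time_s': 0.1, 'qpos': array([-73.38943478,  18.43729414,  -4.0162366 ,  83.1687935 ,
         1.29622908,  78.54072737,  -3.25982028]), 'joint_velocities': array([ 0.03712349, -0.08882619, -0.03007436, -0.12172616, -0.09080178,
       -0.01792978,  0.0527095 ]), 'effort': array([-1.38978653e-04, -4.92573202e+01, -4.05682325e-01, -3.13401139e+01,
       -6.41948590e-02,  3.94415762e-02,  7.30445413e-05]), 'tool_pos': array([0.1769225 , 0.62493599, 0.22153514]), 'tool_rot': array([-1.79898490e+02,  6.44408128e-03,  1.64200149e+02]), 'force': array([-0.160468  , -0.51332362,  0.21283266]), 'wrist_torque': array([-0.01488751,  0.0740656 ,  0.01603786]), 'grip_width': 0.08723642141802165}
```

View pics/top0.png

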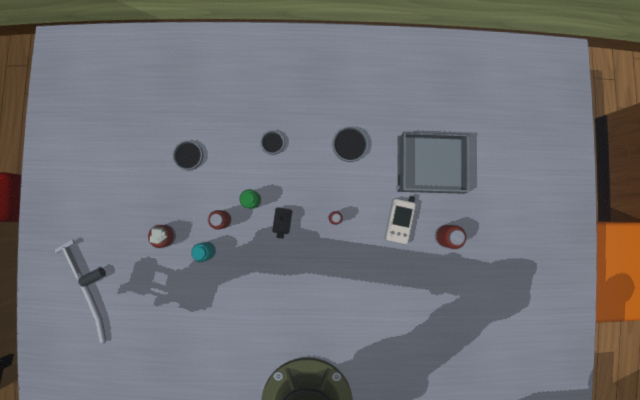

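View pics/side0.png

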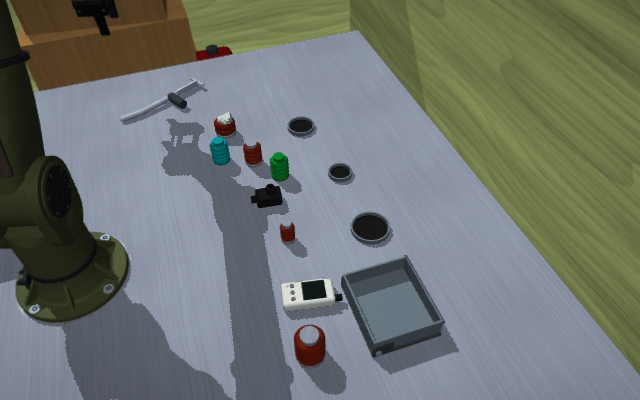

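The top view shows the cups at about (188,155), (273,142) and (350,144), and the bin at (435,162). The large insulator is at (452,237), the small at (335,217), the medium red at (219,219) and the broken at (160,236). The GPS is at (402,221) and the boot at (283,220). The green and turquoise ones are decoys. I'll enlarge crops to measure these.

```bash
python3 - <<'E'
import cv2
a=cv2.imread('pics/top0.png')
cv2.imwrite('pics/cl.png',cv2.resize(a[125:275,135:305],None,fx=4,fy=4,interpolation=cv2.INTER_CUBIC))
cv2.imwrite('pics/cr.png',cv2.resize(a[120:260,315:485],None,fx=4,fy=4,interpolation=cv2.INTER_CUBIC))
E
```

```text
(no output)
```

View pics/cl.png

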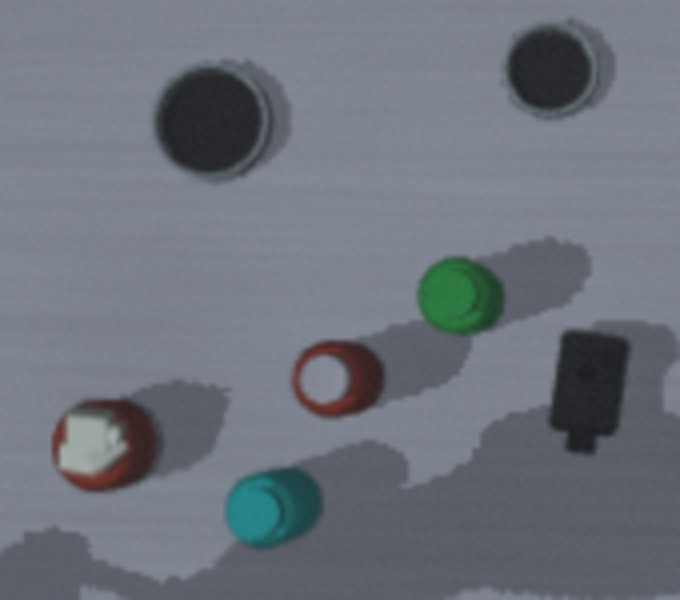

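View pics/cr.png

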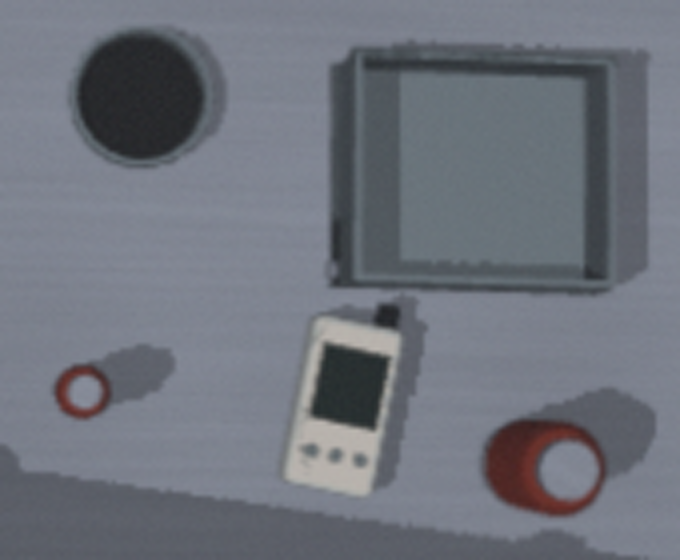

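The crops give these pixel positions. Caps: medium cl(324,379), small cr(84,391), large cr(571,470). The broken body's top centre is about cl(100,443). Cup rims: cr(141,97), cl(212,121), cl(550,70). The bin rim spans about (356,52) to (610,283).

```bash
cat >> h.py <<'E'
def go(x,y,z,yaw=None):
    "print tool-frame shift in cm and turn from the measured pose"
    from scipy.spatial.transform import Rotation as Ro
    o=env.get_obs();R=Ro.from_euler('xyz',o['tool_rot'],degrees=True)
    d=R.inv().apply(np.array([x,y,z])-o['tool_pos'])*100
    s=f"t={o['time_s']:.1f} shift {np.round(d,2)}"
    if yaw is not None:
        w=min(((R.inv()*Ro.from_euler('xyz',[180,0,yy],degrees=True)).as_rotvec(degrees=True) for yy in (yaw,yaw+180)),key=np.linalg.norm)
        s+=f" turn {np.round(w,2)}"
    print(s)
E
python3 - <<'E'
from h import *
c=cam('top');s=cam('side')
L=lambda U,V:((U+.5)/4-.5+135,(V+.5)/4-.5+125)
Rr=lambda U,V:((U+.5)/4-.5+315,(V+.5)/4-.5+120)
P=dict(large=(Rr(571,470),.076),medium=(L(324,379),.066),small=(Rr(84,391),.056),broken=(L(100,443),.042),
 cupL=(Rr(141,97),.012),cupM=(L(212,121),.012),cupS=(L(550,70),.012),
 b1=(Rr(356,52),.046),b2=(Rr(613,56),.046),b3=(Rr(608,283),.046),b4=(Rr(356,280),.046),
 green=(L(450,294),.066),turq=(L(260,510),.066),boot=(L(588,375),.03),gps=(Rr(341,405),.026))
im=s['image'].copy()
for k,(p,z) in P.items():
    w=pix2w(c,*p,z);print(k,np.round(w[:2],4),'r',round(float(np.hypot(*w[:2])),3))
    q=w2pix(s,w)[0];print('   side',np.round(q,1));cv2.circle(im,tuple(int(round(t*16)) for t in q),24,(0,255,255),-1,shift=4)
cv2.imwrite('pics/sidechk.png',cv2.resize(im[90:390,180:460],None,fx=2,fy=2,interpolation=cv2.INTER_CUBIC))
E
```

```text
large [ 0.4098 -0.3376] r 0.531
   side [307.7 335.5]
medium [0.4408 0.2139] r 0.49
   side [249.9 142.3]
small [ 0.4504 -0.0596] r 0.454
   side [285.3 222.7]
broken [0.4001 0.3522] r 0.533
   side [223.6 121. ]
cupL [ 0.6307 -0.095 ] r 0.638
   side [368.5 226.1]
cupM [0.5963 0.3023] r 0.669
   side [299.8 124.9]
cupS [0.6311 0.0954] r 0.638
   side [338.5 170.9]
b1 [ 0.6543 -0.2196] r 0.69
   side [404.2 256.2]
b2 [ 0.6568 -0.3771] r 0.757
   side [443.4 321.1]
b3 [ 0.5195 -0.3725] r 0.639
   side [373.  341.9]
b4 [ 0.5182 -0.2197] r 0.563
   side [341.6 275. ]
green [0.4905 0.1433] r 0.511
   side [277.  155.5]
turq [0.3657 0.2486] r 0.442
   side [217.1 140.6]
boot [0.4457 0.0664] r 0.451
   side [268.8 192.1]
gps [ 0.4445 -0.2162] r 0.494
   side [305.9 289.8]
```

View pics/sidechk.png

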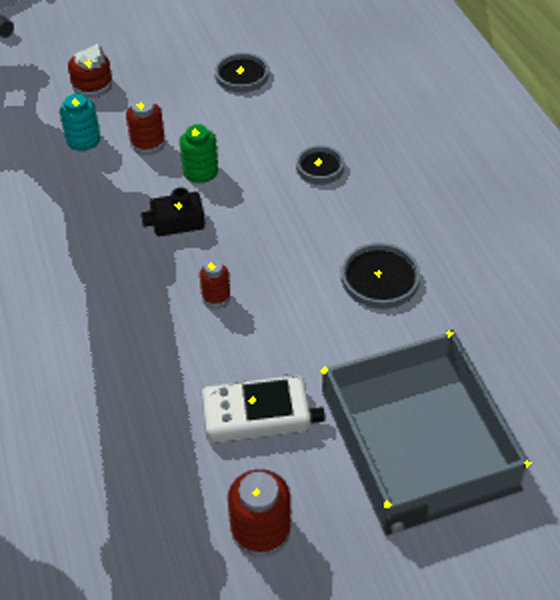

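```bash
python3 -c "
from h import *
go(.400,.352,.13,180)"
```

```text
t=0.2 shift [-28.9  -20.2    9.21] turn [-7.00e-02 -1.00e-02 -1.58e+01]
```

Emit:
{"op": "servo_tool", "data": {"plan": [[1, [-2.9, -2.0, 0.9], [0, 0, 0]], [1, [-2.9, -2.0, 0.9], [0, 0, 0]], [1, [-2.9, -2.0, 0.9], [0, 0, 0]], [1, [-2.9, -2.0, 0.9], [0, 0, 0]], [1, [-2.9, -2.0, 0.9], [0, 0, 0]], [1, [-2.9, -2.0, 0.9], [0, 0, 0]], [1, [-2.9, -2.0, 0.9], [0, 0, 0]], [1, [-2.9, -2.0, 0.9], [0, 0, 0]], [1, [-2.9, -2.0, 0.9], [0, 0, 0]], [1, [-2.9, -2.0, 0.9], [0, 0, 0]], [1, [0, 0, 0], [0, 0, -5.3]], [1, [0, 0, 0], [0, 0, -5.3]], [1, [0, 0, 0], [0, 0, -5.3]], [1, [0, 0, 0], [0, 0, 0]]], "force": 25}}

```text
time_s: 1.37
tool_pos: [0.4085, 0.3396, 0.1227]
tool_rot: [-179.9, -0.3, -179.1]
force: [-0.4, -0.2, -1.2]
grip_width: 0.087
```

```bash
python3 -c "
from h import *
go(.400,.352,.012,180);print(env.get_obs()['tool_pos'],env.get_obs()['tool_rot'])"
```

```text
t=1.4 shift [ 0.77  1.27 11.07] turn [-0.08 -0.33  0.87]
[0.4085196  0.33955184 0.1226809 ] [-179.92553652   -0.32786261 -179.13315799]
```

Emit:
{"op": "servo_tool", "data": {"plan": [[1, [0.75, 1.25, 1.0], [0, 0, 0.9]], [1, [0, 0, 2.0], [0, 0, 0]], [1, [0, 0, 2.0], [0, 0, 0]], [1, [0, 0, 0], [0, 0, 0]], [1, [0, 0, 0], [0, 0, 0]]]}}

```text
time_s: 1.78
tool_pos: [0.4011, 0.3535, 0.0727]
tool_rot: [179.9, -0.2, 179.2]
force: [0.2, -0.1, 1.0]
grip_width: 0.0872
```

```bash
python3 -c "
from h import *
go(.400,.352,.012,180)"
```

```text
t=1.8 shift [ 0.09 -0.16  6.07] turn [ 0.07 -0.2  -0.79]
```

Emit:
{"op": "servo_tool", "data": {"plan": [[1, [0.1, -0.15, 2.0], [0, 0, 0]], [1, [0, 0, 2.0], [0, 0, 0]], [1, [0, 0, 1.5], [0, 0, 0]], [1, [0, 0, 0.4], [0, 0, 0]], [1, [0, 0, 0], [0, 0, 0]], [0, [0, 0, 0], [0, 0, 0]], [0, [0, 0, 0], [0, 0, 0]], [0, [0, 0, 0], [0, 0, 0]], [0, [0, 0, 0], [0, 0, 0]], [0, [0, 0, 0], [0, 0, 0]], [0, [0, 0, 0], [0, 0, 0]], [0, [0, 0, 0], [0, 0, 0]], [0, [0, 0, 0], [0, 0, 0]]], "force": 25}}

```text
time_s: 2.87
tool_pos: [0.4052, 0.3581, 0.0237]
tool_rot: [179.2, 0.4, 178.8]
force: [0.3, 0.9, -2.0]
grip_width: 0.0553
```

Emit:
{"op": "servo_tool", "data": {"plan": [[1, [0, 0, 0], [0, 0, 0]], [1, [0, 0, 0], [0, 0, 0]], [1, [0, 0, 0], [0, 0, 0]], [1, [0.3, 0, 0.6], [0, 0, 0]], [1, [0, 0, 0.5], [0, 0, 0]], [1, [0, 0, 0], [0, 0, 0]]]}}

```text
time_s: 3.37
tool_pos: [0.4023, 0.3588, 0.0121]
tool_rot: [179.2, 0.5, 178.8]
force: [0.0, -0.5, 0.1]
grip_width: 0.0837
```

Emit:
{"op": "servo_tool", "data": {"plan": [[0, [0, 0.4, 0], [0, 0, 0]], [0, [0, 0, 0], [0, 0, 0]], [0, [0, 0, 0], [0, 0, 0]], [0, [0, 0, 0], [0, 0, 0]], [0, [0, 0, 0], [0, 0, 0]], [0, [0, 0, 0], [0, 0, 0]], [0, [0, 0, 0], [0, 0, 0]], [0, [0, 0, 0], [0, 0, 0]], [0, [0, 0, -1.5], [0, 0, 0]], [0, [0, 0, -2], [0, 0, 0]], [0, [0, 0, -3], [0, 0, 0]], [0, [0, 0, -3], [0, 0, 0]], [0, [0, 0, -3], [0, 0, 0]], [0, [0, 0, 0], [0, 0, 0]]], "force": 30}}

```text
time_s: 4.53
tool_pos: [0.3982, 0.3583, 0.137]
tool_rot: [179.7, -0.0, 178.8]
force: [1.4, 0.9, -0.8]
grip_width: 0.0553
```

```bash
python3 -c "
from h import *
go(.587,-.297,.14,180)"
```

```text
t=4.5 shift [-20.22 -65.13  -0.62] turn [ 0.29  0.   -1.18]
```

Emit:
{"op": "servo_tool", "data": {"plan": [[0, [-1.1, -3.6, 0], [0, 0, 0]], [0, [-1.1, -3.6, 0], [0, 0, 0]], [0, [-1.1, -3.6, 0], [0, 0, 0]], [0, [-1.1, -3.6, 0], [0, 0, 0]], [0, [-1.1, -3.6, 0], [0, 0, 0]], [0, [-1.1, -3.6, 0], [0, 0, 0]], [0, [-1.1, -3.6, 0], [0, 0, 0]], [0, [-1.1, -3.6, 0], [0, 0, 0]], [0, [-1.1, -3.6, 0], [0, 0, 0]], [0, [-1.1, -3.6, 0], [0, 0, 0]], [0, [-1.1, -3.6, 0], [0, 0, 0]], [0, [-1.1, -3.6, 0], [0, 0, 0]], [0, [-1.1, -3.6, 0], [0, 0, 0]], [0, [-1.1, -3.6, 0], [0, 0, 0]], [0, [-1.1, -3.6, 0], [0, 0, 0]], [0, [-1.1, -3.6, 0], [0, 0, 0]], [0, [-1.1, -3.6, 0], [0, 0, 0]], [0, [-0.5, -1.8, 0], [0, 0, 0]], [0, [0, 0, 0], [0, 0, 0]], [0, [0, 0, 0], [0, 0, 0]]]}}

```text
time_s: 6.2
tool_pos: [0.5811, -0.3002, 0.1185]
tool_rot: [179.5, -0.4, 179.5]
force: [-0.2, 0.9, -1.7]
grip_width: 0.0552
```

```bash
python3 -c "
from h import *
go(.587,-.297,.024,180)"
```

```text
t=6.2 shift [-0.64  0.24  9.45] turn [ 0.52 -0.35 -0.55]
```

Emit:
{"op": "servo_tool", "data": {"plan": [[0, [-0.6, 0.2, 2], [0, 0, 0]], [0, [0, 0, 2], [0, 0, 0]], [0, [0, 0, 2], [0, 0, 0]], [0, [0, 0, 1.5], [0, 0, 0]], [0, [0, 0, 1.0], [0, 0, 0]], [0, [0, 0, 0], [0, 0, 0]], [0, [0, 0, 0], [0, 0, 0]]]}}

```text
time_s: 6.78
tool_pos: [0.5867, -0.2864, 0.0281]
tool_rot: [179.0, -0.4, 179.9]
force: [0.5, 0.2, -0.4]
grip_width: 0.0553
```

```bash
python3 -c "
from h import *
go(.587,-.297,.024,180)"
```

```text
t=6.8 shift [-0.03 -1.07  0.39] turn [ 0.97 -0.44 -0.1 ]
```

Emit:
{"op": "servo_tool", "data": {"plan": [[0, [0, -0.8, 0.3], [0.9, -0.4, 0]], [0, [0, 0, 0], [0, 0, 0]], [1, [0, 0, 0], [0, 0, 0]], [1, [0, 0, 0], [0, 0, 0]], [1, [0, 0, 0], [0, 0, 0]], [1, [0, 0, 0], [0, 0, 0]], [1, [0, 0, -2], [0, 0, 0]], [1, [0, 0, -3], [0, 0, 0]], [1, [0, 0, -3], [0, 0, 0]], [1, [0, 0, -3], [0, 0, 0]], [1, [0, 0, 0], [0, 0, 0]]]}}

```text
time_s: 7.7
tool_pos: [0.5886, -0.2959, 0.1447]
tool_rot: [-179.8, 0.4, 179.9]
force: [0.8, -1.0, 1.3]
grip_width: 0.0869
```

```bash
python3 -c "
from h import *
print(env.get_obs()['grip_width']);go(.410,-.338,.13,180)"
```

```text
0.08691412935726231
t=7.7 shift [17.86 -4.24  1.37] turn [-0.16  0.38 -0.1 ]
```

Emit:
{"op": "servo_tool", "data": {"plan": [[1, [3.0, -0.7, 0], [0, 0, 0]], [1, [3.0, -0.7, 0], [0, 0, 0]], [1, [3.0, -0.7, 0], [0, 0, 0]], [1, [3.0, -0.7, 0], [0, 0, 0]], [1, [3.0, -0.7, 0.4], [0, 0, 0]], [1, [1.5, -0.4, 0.4], [0, 0, 0]], [1, [0, 0, 0], [0, 0, 0]], [1, [0, 0, 0], [0, 0, 0]]]}}

```text
time_s: 8.37
tool_pos: [0.4219, -0.3379, 0.1392]
tool_rot: [-179.7, 1.2, 180.0]
force: [0.5, 0.5, 0.5]
grip_width: 0.0872
```

```bash
python3 -c "
from h import *
go(.410,-.338,.022,180)
cam('top','t1.png')
a=cv2.imread('pics/t1.png');cv2.imwrite('pics/t1c.png',cv2.resize(a[110:290,330:530],None,fx=3,fy=3))"
```

```text
t=8.4 shift [ 1.44  0.06 11.69] turn [-0.34  1.22 -0.02]
```

View pics/t1c.png

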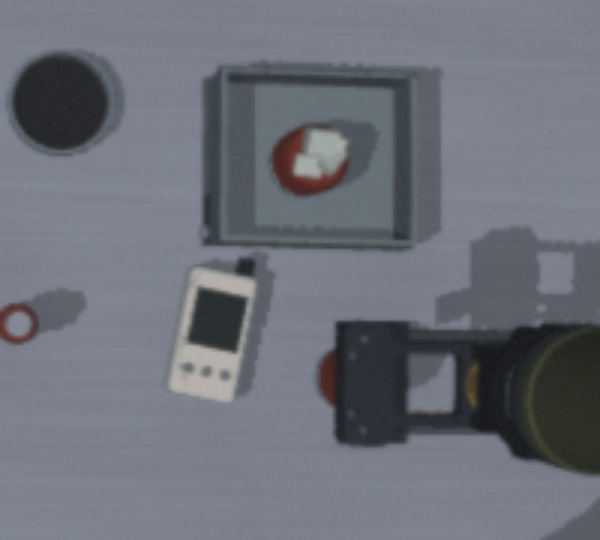

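The crop shows the broken piece upright in the middle of the bin at (310,160), with the bin level. The gripper is above the large insulator.

Emit:
{"op": "servo_tool", "data": {"plan": [[1, [1.4, 0, 1.5], [0, 1.2, 0]], [1, [0, 0, 2], [0, 0, 0]], [1, [0, 0, 0], [0, 0, 0]], [1, [0, 0, 0], [0, 0, 0]]]}}

```text
time_s: 8.75
tool_pos: [0.4155, -0.3376, 0.1053]
tool_rot: [-179.4, 0.2, -179.6]
force: [-0.5, 0.4, -0.0]
grip_width: 0.0871
```

```bash
python3 -c "
from h import *
go(.410,-.338,.022,180)"
```

```text
t=8.8 shift [0.59 0.05 8.33] turn [-0.57  0.25  0.36]
```

Emit:
{"op": "servo_tool", "data": {"plan": [[1, [0.7, 0, 1.0], [-0.5, 0.2, 0.3]], [1, [0.1, 0, 2], [0, 0, 0]], [1, [0, 0, 2], [0, 0, 0]], [1, [0, 0, 1], [0, 0, 0]], [1, [0, 0, 0], [0, 0, 0]], [1, [0, 0, 0], [0, 0, 0]]]}}

```text
time_s: 9.25
tool_pos: [0.4129, -0.3384, 0.0458]
tool_rot: [-179.8, 0.3, -179.7]
force: [-0.1, 0.1, 0.7]
grip_width: 0.0871
```

```bash
python3 -c "
from h import *
go(.410,-.338,.022,180)"
```

```text
t=9.2 shift [0.3  0.05 2.38] turn [-0.2   0.3   0.34]
```

Emit:
{"op": "servo_tool", "data": {"plan": [[1, [0.3, 0, 1.2], [-0.2, 0.3, 0.3]], [1, [0, 0, 1.2], [0, 0, 0]], [1, [0, 0, 0], [0, 0, 0]], [0, [0, 0, 0], [0, 0, 0]], [0, [0, 0, 0], [0, 0, 0]], [0, [0, 0, 0], [0, 0, 0]], [0, [0, 0, 0], [0, 0, 0]], [0, [0, 0, 0], [0, 0, 0]], [0, [0, 0, 0], [0, 0, 0]], [0, [0, 0, 0], [0, 0, 0]], [0, [0, 0, 0], [0, 0, 0]]]}}

```text
time_s: 10.17
tool_pos: [0.412, -0.3393, 0.0226]
tool_rot: [-180.0, 0.2, -179.9]
force: [1.1, 0.7, -1.3]
grip_width: 0.0561
```

```bash
python3 -c "
from h import *
go(.631,-.095,.14,180);print(env.get_obs()['tool_pos'],env.get_obs()['tool_rot'])"
```

```text
t=10.2 shift [-21.97  24.4  -11.67] turn [-0.05  0.24  0.05]
[ 0.41201724 -0.33927149  0.02256325] [-179.95438175    0.23758766 -179.94740658]
```

Emit:
{"op": "servo_tool", "data": {"plan": [[0, [0, 0, -2], [0, 0, 0]], [0, [0, 0, -3], [0, 0, 0]], [0, [0, 0, -3], [0, 0, 0]], [0, [0, 0, -2.5], [0, 0, 0]], [0, [-1.5, 1.7, 0], [0, 0, 0]], [0, [-2.2, 2.4, 0], [0, 0, 0]], [0, [-2.2, 2.4, 0], [0, 0, 0]], [0, [-2.2, 2.4, 0], [0, 0, 0]], [0, [-2.2, 2.4, 0], [0, 0, 0]], [0, [-2.2, 2.4, 0], [0, 0, 0]], [0, [-2.2, 2.4, 0], [0, 0, 0]], [0, [-2.2, 2.4, 0], [0, 0, 0]], [0, [-2.2, 2.4, 0], [0, 0, 0]], [0, [-1.5, 1.7, 0], [0, 0, 0]], [0, [0, 0, 0], [0, 0, 0]], [0, [0, 0, 0], [0, 0, 0]], [0, [0, 0, 0], [0, 0, 0]]]}}

```text
time_s: 11.58
tool_pos: [0.6188, -0.1025, 0.1222]
tool_rot: [179.8, -0.6, 179.6]
force: [-0.2, 0.6, -3.4]
grip_width: 0.0557
```

```bash
python3 -c "
from h import *
go(.632,-.095,.0266,180);print(env.get_obs()['tool_rot'])"
```

```text
t=11.6 shift [-1.42  0.73  9.55] turn [ 0.21 -0.64 -0.4 ]
[179.7918351   -0.6435361  179.60024634]
```

Emit:
{"op": "servo_tool", "data": {"plan": [[0, [-1.4, 0.7, 1], [0.2, -0.6, -0.4]], [0, [0, 0, 2], [0, 0, 0]], [0, [0, 0, 2], [0, 0, 0]], [0, [0, 0, 0.5], [0, 0, 0]], [0, [0, 0, 0], [0, 0, 0]], [0, [0, 0, 0], [0, 0, 0]]]}}

```text
time_s: 12.08
tool_pos: [0.6285, -0.104, 0.0659]
tool_rot: [-179.8, -0.2, 179.4]
force: [0.2, -0.1, -3.1]
grip_width: 0.0556
```

```bash
python3 -c "
from h import *
go(.632,-.095,.0266,180);print(env.get_obs()['tool_rot'])"
```

```text
t=12.1 shift [-0.35  0.91  3.92] turn [-0.17 -0.17 -0.59]
[-1.79831161e+02 -1.66406810e-01  1.79411644e+02]
```

Emit:
{"op": "servo_tool", "data": {"plan": [[0, [-0.4, 0.9, 0], [0, 0, 0]], [0, [0, 0, 0], [0, 0, 0]], [0, [0, 0, 0], [0, 0, 0]]]}}

```text
time_s: 12.33
tool_pos: [0.6335, -0.0966, 0.0688]
tool_rot: [-179.8, 0.0, 179.2]
force: [0.2, -0.6, -3.8]
grip_width: 0.056
```

```bash
python3 -c "
from h import *
go(.632,-.095,.0266,180);print(env.get_obs()['tool_rot'])"
```

```text
t=12.3 shift [0.15 0.18 4.22] turn [-0.2   0.02 -0.78]
[-1.79798928e+02  1.76607356e-02  1.79217937e+02]
```

Emit:
{"op": "servo_tool", "data": {"plan": [[0, [0.1, 0.2, 1.5], [-0.2, 0, 0]], [0, [0, 0, 1.2], [0, 0, 0]], [0, [0, 0, 0.6], [0, 0, 0]], [0, [0, 0, 0], [0, 0, 0]], [0, [0, 0, 0], [0, 0, 0]]]}}

```text
time_s: 12.75
tool_pos: [0.6358, -0.0939, 0.0381]
tool_rot: [180.0, 0.4, 179.3]
force: [-0.5, -0.5, -3.4]
grip_width: 0.0558
```

```bash
python3 -c "
from h import *
go(.632,-.095,.0266,180);print(env.get_obs()['tool_rot'])"
```

```text
t=12.8 shift [ 0.39 -0.12  1.14] turn [ 0.01  0.4  -0.68]
[179.98620982   0.40226172 179.32421409]
```

Emit:
{"op": "servo_tool", "data": {"plan": [[0, [0.4, -0.1, 0.5], [0, 0.4, 0]], [0, [0, 0, 0.4], [0, 0, 0]], [0, [0, 0, 0.2], [0, 0, 0]], [0, [0, 0, 0.1], [0, 0, 0]], [0, [0, 0, 0], [0, 0, 0]]]}}

```text
time_s: 13.17
tool_pos: [0.6324, -0.0955, 0.0267]
tool_rot: [-180.0, 0.1, 179.3]
force: [-0.1, 0.2, -3.7]
grip_width: 0.0555
```

```bash
python3 -c "
from h import *
go(.632,-.095,.0266,180);print(env.get_obs()['tool_rot'])"
```

```text
t=13.2 shift [0.04 0.05 0.01] turn [-0.    0.06 -0.69]
[-1.79999622e+02  6.32801378e-02  1.79309611e+02]
```

Emit:
{"op": "servo_tool", "data": {"plan": [[0, [0, 0, 0.1], [0, 0, 0]], [0, [0, 0, 0], [0, 0, 0]], [0.7, [0, 0, 0], [0, 0, 0]], [0.8, [0, 0, 0], [0, 0, 0]], [1, [0, 0, 0], [0, 0, 0]], [1, [0, 0, 0], [0, 0, 0]], [1, [0, 0, -1], [0, 0, 0]], [1, [0, 0, -2], [0, 0, 0]], [1, [0, 0, -3], [0, 0, 0]], [1, [0, 0, -3], [0, 0, 0]], [1, [0, 0, -2], [0, 0, 0]], [1, [0, 0, 0], [0, 0, 0]]]}}

```text
time_s: 14.17
tool_pos: [0.6339, -0.0964, 0.1455]
tool_rot: [-179.9, 0.3, 179.3]
force: [1.2, -1.4, 0.4]
grip_width: 0.0868
```

```bash
python3 -c "
from h import *
go(.450,-.060,.13,180)"
```

```text
t=14.2 shift [18.44  3.4   1.44] turn [-0.06  0.33 -0.75]
```

Emit:
{"op": "servo_tool", "data": {"plan": [[1, [2.5, 0.4, 0], [0, 0, 0]], [1, [3.0, 0.6, 0], [0, 0, 0]], [1, [3.0, 0.6, 0], [0, 0, 0]], [1, [3.0, 0.6, 0], [0, 0, 0]], [1, [3.0, 0.6, 0.5], [0, 0, 0]], [1, [2.5, 0.4, 1], [0, 0, 0]], [1, [0.5, 0, 1], [0, 0, 0]], [1, [0, 0, 0], [0, 0, 0]], [1, [0, 0, 0], [0, 0, 0]]]}}

```text
time_s: 14.92
tool_pos: [0.4541, -0.0617, 0.12]
tool_rot: [-180.0, 0.9, 179.3]
force: [0.1, -0.9, 1.1]
grip_width: 0.0871
```

```bash
python3 -c "
from h import *
go(.450,-.060,.016,180);print(env.get_obs()['tool_rot'])
s=cam('side','s1.png')['image'];cv2.imwrite('pics/s1c.png',cv2.resize(s[180:360,250:450],None,fx=3,fy=3))"
```

```text
t=14.9 shift [ 0.57  0.17 10.4 ] turn [-0.04  0.85 -0.73]
[-179.96698566    0.85296956  179.266111  ]
```

View pics/s1c.png

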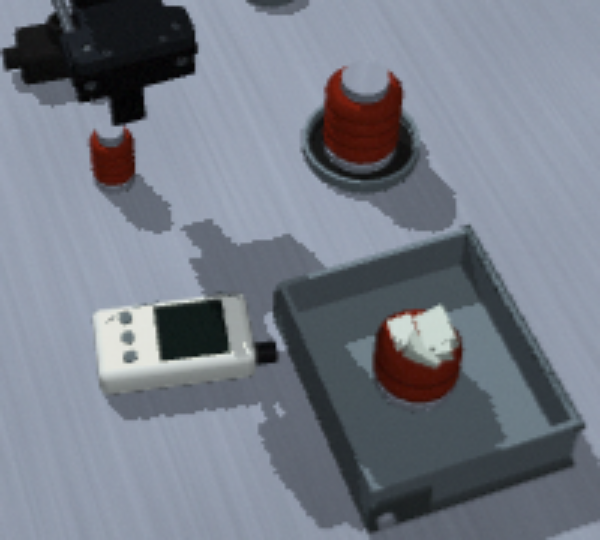

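The side crop shows the large insulator standing upright and centred in its cup at (362,120). The broken piece is in the bin at (418,355), and the gripper is above the small one at (112,155).

Emit:
{"op": "servo_tool", "data": {"plan": [[1, [0.5, 0.2, 1.5], [0, 0.8, 0]], [1, [0.1, 0, 2], [0, 0, 0]], [1, [0, 0, 2], [0, 0, 0]], [1, [0, 0, 1], [0, 0, 0]], [1, [0, 0, 0], [0, 0, 0]], [1, [0, 0, 0], [0, 0, 0]]]}}

```text
time_s: 15.47
tool_pos: [0.4545, -0.0613, 0.0526]
tool_rot: [-179.7, 0.2, 179.2]
force: [-0.5, 0.5, 0.2]
grip_width: 0.0873
```

```bash
python3 -c "
from h import *
go(.450,-.060,.016,180);print(env.get_obs()['tool_rot'])"
```

```text
t=15.5 shift [0.46 0.14 3.65] turn [-0.27  0.22 -0.85]
[-179.73373218    0.22526346  179.15071216]
```

Emit:
{"op": "servo_tool", "data": {"plan": [[1, [0.5, 0.1, 1.2], [0, 0.2, 0]], [1, [0.1, 0, 1.2], [0, 0, 0]], [1, [0, 0, 0.8], [0, 0, 0]], [1, [0, 0, 0.4], [0, 0, 0]], [1, [0, 0, 0], [0, 0, 0]], [1, [0, 0, 0], [0, 0, 0]]]}}

```text
time_s: 15.97
tool_pos: [0.4504, -0.0606, 0.0149]
tool_rot: [-179.7, 0.1, 179.1]
force: [-0.4, -0.9, 0.4]
grip_width: 0.0871
```

```bash
python3 -c "
from h import *
go(.450,-.060,.016,180);print(env.get_obs()['tool_rot'])"
```

```text
t=16.0 shift [ 0.04  0.06 -0.11] turn [-0.33  0.13 -0.86]
[-1.79673900e+02  1.32306042e-01  1.79137464e+02]
```

Emit:
{"op": "servo_tool", "data": {"plan": [[0, [0, 0, -0.1], [0, 0, 0]], [0, [0, 0, 0], [0, 0, 0]], [0, [0, 0, 0], [0, 0, 0]], [0, [0, 0, 0], [0, 0, 0]], [0, [0, 0, 0], [0, 0, 0]], [0, [0, 0, 0], [0, 0, 0]], [0, [0, 0, 0], [0, 0, 0]], [0, [0, 0, 0], [0, 0, 0]], [0, [0, 0, 0], [0, 0, 0]], [0, [0, 0, 0], [0, 0, 0]], [0, [0, 0, 0], [0, 0, 0]], [0, [0, 0, 0], [0, 0, 0]]], "force": 25}}

```text
time_s: 16.97
tool_pos: [0.4525, -0.0604, 0.0183]
tool_rot: [-179.7, 0.4, 179.1]
force: [-0.6, 0.3, -0.4]
grip_width: 0.0313
```

```bash
python3 -c "
from h import *
go(.631,.095,.13,180);print(env.get_obs()['tool_rot'])"
```

```text
t=17.0 shift [-17.69  15.76 -11.12] turn [-0.26  0.4  -0.86]
[-179.7405311     0.40258802  179.13895096]
```

Emit:
{"op": "servo_tool", "data": {"plan": [[0, [0, 0, -2], [0, 0, 0]], [0, [0, 0, -3], [0, 0, 0]], [0, [0, 0, -3], [0, 0, 0]], [0, [0, 0, -2], [0, 0, 0]], [0, [-1.5, 1.4, 0], [0, 0, 0]], [0, [-2.5, 2.2, 0], [0, 0, 0]], [0, [-2.5, 2.2, 0], [0, 0, 0]], [0, [-2.5, 2.2, 0], [0, 0, 0]], [0, [-2.5, 2.2, 0], [0, 0, 0]], [0, [-2.5, 2.2, 0], [0, 0, 0]], [0, [-2.5, 2.2, 0], [0, 0, 0]], [0, [-1.5, 1.2, 0], [0, 0, 0]], [0, [0, 0, 0.5], [0, 0, 0]], [0, [0, 0, 0.5], [0, 0, 0]], [0, [0, 0, 0], [0, 0, 0]]]}}

```text
time_s: 18.22
tool_pos: [0.6372, 0.1022, 0.1051]
tool_rot: [-179.8, -0.2, 179.0]
force: [-0.4, -0.0, -1.5]
grip_width: 0.0313
```

```bash
python3 -c "
from h import *
go(.632,.095,.0223,180);print(env.get_obs()['tool_rot'])"
```

```text
t=18.2 shift [ 0.48 -0.7   8.28] turn [-0.18 -0.22 -0.98]
[-179.8139227    -0.21341841  179.01860634]
```

Emit:
{"op": "servo_tool", "data": {"plan": [[0, [0.5, -0.7, 1], [-0.2, -0.2, 0]], [0, [0, 0, 2], [0, 0, 0]], [0, [0, 0, 1.5], [0, 0, 0]], [0, [0, 0, 0], [0, 0, 0]], [0, [0, 0, 0], [0, 0, 0]]]}}

```text
time_s: 18.63
tool_pos: [0.6274, 0.0893, 0.0585]
tool_rot: [-179.9, -0.2, 178.7]
force: [0.7, 0.3, -0.4]
grip_width: 0.0317
```

```bash
python3 -c "
from h import *
go(.632,.095,.0223,180);print(env.get_obs()['tool_rot'])"
```

```text
t=18.6 shift [-0.46  0.59  3.62] turn [-0.07 -0.22 -1.32]
[-179.931114     -0.21947922  178.68373048]
```

Emit:
{"op": "servo_tool", "data": {"plan": [[0, [-0.4, 0.5, 0], [0, -0.2, 0]], [0, [0, 0, 1], [0, 0, 0]], [0, [0, 0, 0.6], [0, 0, 0]], [0, [0, 0, 0], [0, 0, 0]], [0, [0, 0, 0], [0, 0, 0]]]}}

```text
time_s: 19.05
tool_pos: [0.6329, 0.0936, 0.0445]
tool_rot: [180.0, 0.2, 178.6]
force: [-0.0, 0.7, -0.6]
grip_width: 0.0313
```

```bash
python3 -c "
from h import *
go(.632,.095,.0223,180);print(env.get_obs()['tool_rot'])"
```

```text
t=19.1 shift [0.1  0.14 2.22] turn [ 0.    0.22 -1.42]
[179.99287362   0.22048419 178.58282525]
```

Emit:
{"op": "servo_tool", "data": {"plan": [[0, [0.1, 0.1, 1], [0, 0.2, 0]], [0, [0, 0, 0.7], [0, 0, 0]], [0, [0, 0, 0.3], [0, 0, 0]], [0, [0, 0, 0], [0, 0, 0]], [0, [0, 0, 0], [0, 0, 0]]]}}

```text
time_s: 19.47
tool_pos: [0.6321, 0.0951, 0.0224]
tool_rot: [180.0, 0.0, 178.6]
force: [-1.3, 0.3, 5.0]
grip_width: 0.0313
```

```bash
python3 -c "
from h import *
go(.632,.095,.0223,180);print(env.get_obs()['tool_rot'])"
```

```text
t=19.5 shift [ 0.01 -0.01  0.01] turn [ 0.01  0.01 -1.39]
[1.79990235e+02 6.60671729e-03 1.78613469e+02]
```

Emit:
{"op": "servo_tool", "data": {"plan": [[0.45, [0, 0, 0], [0, 0, 0]], [0.55, [0, 0, 0], [0, 0, 0]], [0.8, [0, 0, 0], [0, 0, 0]], [1, [0, 0, 0], [0, 0, 0]], [1, [0, 0, -1], [0, 0, 0]], [1, [0, 0, -2], [0, 0, 0]], [1, [0, 0, -3], [0, 0, 0]], [1, [0, 0, -3], [0, 0, 0]], [1, [0, 0, -2], [0, 0, 0]], [1, [0, 0, 0], [0, 0, 0]]]}}

```text
time_s: 20.3
tool_pos: [0.6321, 0.0943, 0.1406]
tool_rot: [-180.0, 0.0, 178.6]
force: [0.9, 0.3, 0.3]
grip_width: 0.085
```

```bash
python3 -c "
from h import *
go(.441,.214,.13,140)"
```

```text
t=20.3 shift [19.41 11.48  1.05] turn [-0.    0.04 38.55]
```

Emit:
{"op": "servo_tool", "data": {"plan": [[1, [2.5, 1.5, 0], [0, 0, 0]], [1, [3.0, 1.8, 0], [0, 0, 0]], [1, [3.0, 1.8, 0], [0, 0, 0]], [1, [3.0, 1.8, 0], [0, 0, 0]], [1, [3.0, 1.8, 0], [0, 0, 0]], [1, [3.0, 1.8, 0], [0, 0, 0]], [1, [1.5, 0.9, 0], [0, 0, 0]], [1, [0, 0, 0], [0, 0, 6.4]], [1, [0, 0, 0], [0, 0, 6.4]], [1, [0, 0, 0], [0, 0, 6.4]], [1, [0, 0, 0], [0, 0, 6.4]], [1, [0, 0, 0], [0, 0, 6.4]], [1, [0, 0, 0], [0, 0, 6.4]], [1, [0, 0, 0], [0, 0, 0]]]}}

```text
time_s: 21.47
tool_pos: [0.4357, 0.2163, 0.1415]
tool_rot: [179.6, 0.3, 138.3]
force: [0.3, 0.0, 0.2]
grip_width: 0.0871
```

```bash
python3 -c "
from h import *
go(.441,.214,.016,140);print(env.get_obs()['tool_rot'])"
```

```text
t=21.5 shift [-0.48  0.09 12.56] turn [ 0.38  0.33 -1.68]
[179.61245472   0.3231303  138.31696089]
```

Emit:
{"op": "servo_tool", "data": {"plan": [[1, [-0.4, 0.1, 1.5], [0.4, 0.3, -1.5]], [1, [0, 0, 2], [0, 0, 0]], [1, [0, 0, 1.8], [0, 0, 0]], [1, [0, 0, 0], [0, 0, 0]], [1, [0, 0, 0], [0, 0, 0]]]}}

```text
time_s: 21.88
tool_pos: [0.4404, 0.2145, 0.0884]
tool_rot: [179.8, 0.1, 140.7]
force: [-0.1, 0.0, 0.5]
grip_width: 0.087
```

```bash
python3 -c "
from h import *
go(.441,.214,.016,140);print(env.get_obs()['tool_rot'])"
```

```text
t=21.9 shift [-0.07 -0.03  7.24] turn [0.18 0.05 0.73]
[1.79824367e+02 5.14914750e-02 1.40728574e+02]
```

Emit:
{"op": "servo_tool", "data": {"plan": [[1, [-0.1, 0, 1.5], [0.2, 0, 0]], [1, [0, 0, 1.5], [0, 0, 0]], [1, [0, 0, 1.2], [0, 0, 0]], [1, [0, 0, 0], [0, 0, 0]], [1, [0, 0, 0], [0, 0, 0]]]}}

```text
time_s: 22.3
tool_pos: [0.4441, 0.2156, 0.0503]
tool_rot: [179.6, 0.1, 141.2]
force: [-0.4, 0.6, 0.2]
grip_width: 0.0867
```

```bash
python3 -c "
from h import *
go(.441,.214,.018,140);print(env.get_obs()['tool_rot'])"
```

```text
t=22.3 shift [ 0.15 -0.34  3.23] turn [0.35 0.14 1.16]
[1.79649183e+02 1.41396490e-01 1.41164175e+02]
```

Emit:
{"op": "servo_tool", "data": {"plan": [[1, [0.1, -0.3, 1.2], [0.3, 0.1, 1]], [1, [0, 0, 1], [0, 0, 0]], [1, [0, 0, 0.6], [0, 0, 0]], [1, [0, 0, 0.2], [0, 0, 0]], [1, [0, 0, 0], [0, 0, 0]], [0, [0, 0, 0], [0, 0, 0]], [0, [0, 0, 0], [0, 0, 0]], [0, [0, 0, 0], [0, 0, 0]], [0, [0, 0, 0], [0, 0, 0]], [0, [0, 0, 0], [0, 0, 0]], [0, [0, 0, 0], [0, 0, 0]], [0, [0, 0, 0], [0, 0, 0]], [0, [0, 0, 0], [0, 0, 0]], [0, [0, 0, 0], [0, 0, 0]], [0, [0, 0, 0], [0, 0, 0]]]}}

```text
time_s: 23.55
tool_pos: [0.4438, 0.2154, 0.0218]
tool_rot: [179.6, 0.1, 140.2]
force: [0.6, -0.2, -0.1]
grip_width: 0.0444
```

```bash
python3 -c "
from h import *
go(.596,.302,.14,140);print(env.get_obs()['tool_rot'])"
```

```text
t=23.6 shift [ -6.16  16.48 -11.7 ] turn [0.38 0.1  0.17]
[1.79618312e+02 1.05023940e-01 1.40173337e+02]
```

Emit:
{"op": "servo_tool", "data": {"plan": [[0, [0, 0, -2], [0, 0, 0]], [0, [0, 0, -3], [0, 0, 0]], [0, [0, 0, -3], [0, 0, 0]], [0, [0, 0, -2], [0, 0, 0]], [0, [-0.7, 1.8, 0], [0, 0, 0]], [0, [-1.0, 2.7, 0], [0, 0, 0]], [0, [-1.0, 2.7, 0], [0, 0, 0]], [0, [-1.0, 2.7, 0], [0, 0, 0]], [0, [-1.0, 2.7, 0], [0, 0, 0]], [0, [-0.9, 2.4, 0], [0, 0, 0]], [0, [-0.3, 0.8, 0], [0, 0, 0]], [0, [0, 0, 0.5], [0, 0, 0]], [0, [0, 0, 0.5], [0, 0, 0]], [0, [0, 0, 0], [0, 0, 0]]]}}

```text
time_s: 24.72
tool_pos: [0.5882, 0.2997, 0.1058]
tool_rot: [-179.5, -0.3, 140.3]
force: [-0.6, -1.0, -3.0]
grip_width: 0.0447
```

```bash
python3 -c "
from h import *
go(.598,.303,.0258,140);print(env.get_obs()['tool_rot'])"
```

```text
t=24.7 shift [-0.58  0.95  7.98] turn [-0.46 -0.28  0.29]
[-179.54214924   -0.2782705   140.29307194]
```

Emit:
{"op": "servo_tool", "data": {"plan": [[0, [-0.6, 0.9, 1], [-0.4, -0.3, 0]], [0, [0, 0, 1.6], [0, 0, 0]], [0, [0, 0, 1], [0, 0, 0]], [0, [0, 0, 0], [0, 0, 0]], [0, [0, 0, 0], [0, 0, 0]]]}}

```text
time_s: 25.13
tool_pos: [0.5934, 0.2999, 0.0669]
tool_rot: [-179.7, -0.2, 140.3]
force: [0.5, -0.1, -3.4]
grip_width: 0.0443
```

```bash
python3 -c "
from h import *
go(.598,.303,.0258,140);print(env.get_obs()['tool_rot'])"
```

```text
t=25.1 shift [-0.17  0.55  4.11] turn [-0.34 -0.17  0.25]
[-1.79660679e+02 -1.73780277e-01  1.40252439e+02]
```

Emit:
{"op": "servo_tool", "data": {"plan": [[0, [-0.2, 0.5, 0.5], [-0.3, -0.2, 0]], [0, [0, 0, 1], [0, 0, 0]], [0, [0, 0, 0.6], [0, 0, 0]], [0, [0, 0, 0], [0, 0, 0]], [0, [0, 0, 0], [0, 0, 0]]]}}

```text
time_s: 25.55
tool_pos: [0.5985, 0.303, 0.046]
tool_rot: [179.9, 0.1, 140.3]
force: [0.1, -0.1, -2.5]
grip_width: 0.0445
```

```bash
python3 -c "
from h import *
go(.598,.303,.0258,140);print(env.get_obs()['tool_rot'])"
```

```text
t=25.6 shift [ 0.04 -0.04  2.02] turn [0.13 0.05 0.26]
[1.79869799e+02 5.26638307e-02 1.40258596e+02]
```

Emit:
{"op": "servo_tool", "data": {"plan": [[0, [0, 0, 0.9], [0.1, 0, 0]], [0, [0, 0, 0.6], [0, 0, 0]], [0, [0, 0, 0.3], [0, 0, 0]], [0, [0, 0, 0.2], [0, 0, 0]], [0, [0, 0, 0], [0, 0, 0]]]}}

```text
time_s: 25.97
tool_pos: [0.5993, 0.3034, 0.0258]
tool_rot: [179.9, 0.1, 140.3]
force: [-0.6, 0.0, 0.6]
grip_width: 0.0449
```

```bash
python3 -c "
from h import *
go(.598,.303,.0258,140);print(env.get_obs()['tool_rot'])"
```

```text
t=26.0 shift [ 0.07 -0.12 -0.  ] turn [0.1  0.07 0.26]
[1.79899293e+02 7.09436837e-02 1.40264580e+02]
```

Contact is made: the force went from -2.5 N to +0.6 N. I'll release, retreat and look.

Emit:
{"op": "servo_tool", "data": {"plan": [[0.6, [0, 0, 0], [0, 0, 0]], [0.7, [0, 0, 0], [0, 0, 0]], [1, [0, 0, 0], [0, 0, 0]], [1, [0, 0, 0], [0, 0, 0]], [1, [0, 0, -1], [0, 0, 0]], [1, [0, 0, -2], [0, 0, 0]], [1, [0, 0, -3], [0, 0, 0]], [1, [0, 0, -3], [0, 0, 0]], [1, [0, 0, -3], [0, 0, 0]], [1, [0, 3, -1], [0, 0, 0]], [1, [0, 3, 0], [0, 0, 0]], [1, [0, 3, 0], [0, 0, 0]], [1, [0, 3, 0], [0, 0, 0]], [1, [0, 0, 0], [0, 0, 0]], [1, [0, 0, 0], [0, 0, 0]]]}}

```text
time_s: 27.22
tool_pos: [0.681, 0.3976, 0.1741]
tool_rot: [179.3, 0.3, 140.1]
force: [0.5, 0.3, -0.1]
grip_width: 0.0872
```

```bash
python3 -c "
from h import *
t=cam('top','t2.png')['image'];s=cam('side','s2.png')['image']
cv2.imwrite('pics/t2c.png',cv2.resize(t[110:260,140:500],None,fx=2.2,fy=2.2,interpolation=cv2.INTER_CUBIC))
cv2.imwrite('pics/s2c.png',cv2.resize(s[80:370,190:460],None,fx=2,fy=2,interpolation=cv2.INTER_CUBIC))"
```

```text
(no output)
```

View pics/t2c.png

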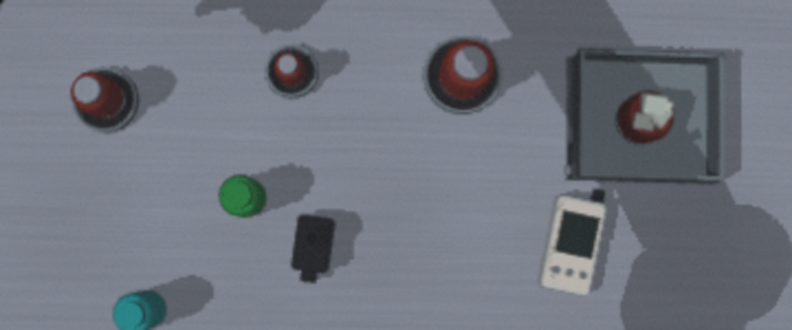

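View pics/s2c.png

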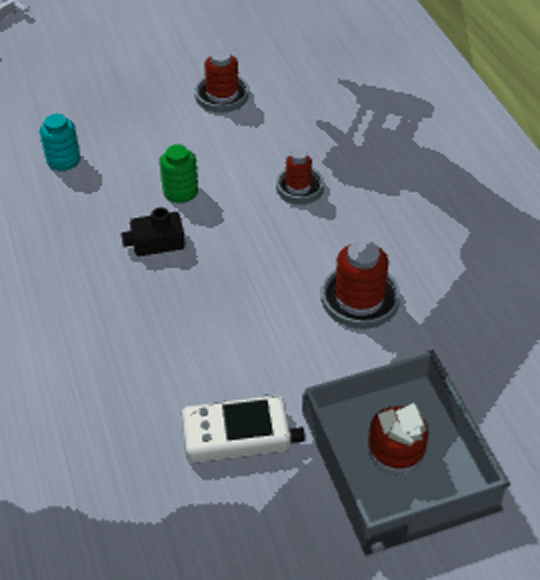

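All three sound insulators stand in their own cups, with cap centres in the top crop at (87,90), (288,65) and (471,63). The broken one is in the level bin. I'll check the offsets numerically.

```bash
python3 -c "
from h import *
c=cam('top')
for n,u,v,h,cup in(('L',471,63,.080,(.6307,-.095)),('S',288,65,.060,(.6311,.0954)),('M',87,90,.070,(.5963,.3023))):
    w=pix2w(c,(u+.5)/2.2-.5+140,(v+.5)/2.2-.5+110,h)[:2];print(n,np.round((w-cup)*1000,1),'mm')
a=cv2.imread('pics/top0.png')[195:250,270:305].astype(int);b=c['image'][195:250,270:305];print(env.get_obs()['joint_velocities'].round(2),env.get_obs()['force'].round(1))"
```

```text
L [-0.7 -1.7] mm
S [-2.9 -1.5] mm
M [0.3 0.3] mm
[ 0.37 -0.87  0.44  0.81  0.26  0.07  0.04] [ 0.6 -0.3  0.3]
```

All three are within about 3.5 mm of their cup centres (14 mm allowed). Handing in.

```bash
python3 -c "
from h import *
print(env.sign_off())"
```

```text
the job is handed in; nothing more can be done
None
```

I sorted all four red insulators and handed the job in at about 27 s of the 102 s allowed. The three sound ones stand upright in their own cups, and the broken one is in the tilting bin.

- **Cup fit:** in the last top picture the cap centres measured 1.8 mm (large), 3.3 mm (small) and 0.4 mm (medium) from the cup centres; the limit is 14 mm.
- **Bin:** the broken piece stands near the middle, and the bin looks level in both last pictures.
- **Left alone:** the GPS receiver and the battery boot look unmoved by eye. I did not measure their positions at the end.
- **Arm:** it was clear of everything with the gripper open, and still settling at under 1 degree/s per joint at the last reading.

No check failed. The first grip on the broken piece closed about 12 mm too high, so I reopened, lowered and gripped again. Some moves ended up to 1 cm off, and I corrected those before each placing.

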